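# Mount and clamp the stop carriage on the webbing gauge

## Task

Slide the grey stop carriage onto the aluminium dovetail rail from the rail's tapered open end, knob side towards the robot, and push it gently along until the brass spring plunger of the black zero stop is pressed fully in. Holding it pressed home, turn the carriage's black side clamp knob clockwise until it is tight, so that the carriage stays home when you let go. Do not ram the stop, and leave the jar, the hammer and the wooden chair foot alone.

Things in the scene. Friction and masses are not known exactly. Their poses are not given: they have to be found in the camera images.
- rail: Fixed aluminium dovetail rail. Origin: centre of underside; x along it from open end (x -100 mm, then a tapered nose to -116) to closed end (+100); y roughly to the robot; z up. Neck 26 mm wide, z 0-28; flanks flare to 40 mm wide, z 28-40; top z 44. Foot plate 90 wide, 6 high. A black stop block (24 long, 40 wide, 12 high) sits locked on top, centre somewhere in x +56 to +86: find it by feel or eye.
- rail_nose (a point): Point on the rail's centre line at the level of its top, in rail frame x -115, y 0, z 44 mm: the tip of the tapered open end.
- carriage: Loose grey carriage, 0.4-0.65 kg. Origin: centre of skirts' underside; x along its channel, leading end +55 mm; y to the knob side; z up. 110 long, 56 wide, knob ear out to y +62; upper face z 32.5, channel roof z 20.5. On the rail: origin on the rail's line, 23.5 mm above the rail's origin (play: 2.5 mm up, 1.6 mm sideways), x along rail x. Its front face meets the plunger.
- grip_post (a point): Grip point on the orange post on top of the carriage, at carriage x 0, y -4, z 58 mm. The post is 14 mm thick along carriage x, 26 mm wide along y, from z 32.5 to 74.5 mm.
- clamp_grip (a point): Grip point of the black clamp knob, on its upright axis, at carriage x 0, y +37.3, z 56.5 mm. The knob is an upright bar 12 mm thick, 36 mm long, z 39.5 to 69.5 mm in the carriage frame.
- clamp (a joint): Knob angle (rad), 0 loose to 1.5 (hard end), grows clockwise seen from above; starts at 0-0.12. At angle q the bar's long direction is at 2.22 - q rad, counter-clockwise from the carriage's x axis. It drives a sprung pad sideways onto the rail: first touch at 0.4-0.9, holding firmly only beyond 1.2. Torque 0.15 N m free, up to 0.3 at the end; stays where left.
- plunger (a joint): How far the brass plunger is pressed in (m): 0 free, 0.008 fully in (hard end). 9 mm thick, along the rail at rail y +12 mm, it sticks out 14 mm from the stop block towards the open end. Its spring pushes back with 3 N at first, 6.5 N fully in, and pushes an unclamped carriage back out. Pushed home by the knob at its side, the carriage binds a little: up to 20 N.
- tack_tin: Amber jar of tacks with a steel cap, 68 mm across, 75 mm high, origin at the centre of its foot. Leave it alone.
- tack_hammer: Hammer lying on the bench, 240 mm long, handle towards its -x. Leave it alone.
- chair_foot: Tapered dark wooden chair foot lying on the bench, 200 mm long along its x, 44 mm thick, origin under its middle. Leave it alone.
Mind the look-alikes: they are no part of the job. What is shaped like the carriage but purple or turquoise is not meant.

How it is judged:
On the way, in this order (a step that is already met when the one before it is completed fails the run):
1. the carriage is threaded onto the dovetail from the open end, knob side towards the robot (y of carriage in the frame of rail between -0.005 and 0.005 m and z of carriage in the frame of rail between 0.02 and 0.0285 m and angle between the x axis of carriage and the x axis of rail, either way round below 0.1 rad and angle between carriage's own z axis and vertical below 0.1 rad and y of clamp_grip in the frame of rail above 0.02 m and x of carriage in the frame of rail above -0.09 m and value of joint plunger below 0.003 m), for 0.1 s.
2. the carriage presses the plunger fully in while the knob is still loose (y of carriage in the frame of rail between -0.005 and 0.005 m and z of carriage in the frame of rail between 0.02 and 0.0285 m and angle between the x axis of carriage and the x axis of rail, either way round below 0.1 rad and angle between carriage's own z axis and vertical below 0.1 rad and y of clamp_grip in the frame of rail above 0.02 m and value of joint plunger above 0.0065 m and value of joint clamp below 0.5 rad), for 0.1 s.
At the end, for the whole second after the job is handed in: The carriage sits on the dovetail (within 5 mm and 0.1 rad of the rail's line, knob towards the robot), at rest, released, with the clamp knob turned to at least 1.1 rad and the plunger still pressed in at least 5.5 of its 8 mm (y of carriage in the frame of rail between -0.005 and 0.005 m and z of carriage in the frame of rail between 0.02 and 0.0285 m and angle between the x axis of carriage and the x axis of rail, either way round below 0.1 rad and angle between carriage's own z axis and vertical below 0.1 rad and y of clamp_grip in the frame of rail above 0.02 m and x of carriage in the frame of rail above -0.03 m and value of joint plunger above 0.0055 m and value of joint clamp above 1.1 rad and linear speed of carriage below 0.01 m/s); the robot touches nothing.
It fails at once if the carriage is rammed against the rail or its stop (over 90 N; a tight clamp gives about 60) (contact force between carriage and rail above 90 N).
It fails at once if the jar is pushed more than 30 mm (distance of tack_tin from where it was at the start of the episode above 0.03 m).
It fails at once if the hammer is pushed more than 30 mm (distance of tack_hammer from where it was at the start of the episode above 0.03 m).
It fails at once if the chair foot is pushed more than 30 mm (distance of chair_foot from where it was at the start of the episode above 0.03 m).
It also fails if it takes over 72 s, if anything falls off the work surface, if the arm or the gripper's body presses on something with over 40 N, if the wrist force passes 120 N, or if a joint passes its speed limit or range.

## Robot

A 6-joint arm with a two-finger parallel gripper is mounted at the origin on the work surface. World frame = base frame: x ahead of the robot, y to its left, z up, the work surface at z = 0. Lengths are in m, angles in rad, forces in N, time in s.
With the tool pointing down it reaches from about 0.35 to 0.925 m from the base axis. Payload 6.4 kg.
Tool frame: the origin (TCP) lies between the finger pads; the fingertips stand finger_overhang ahead of it and the grasp point (between the pads) lies 2 mm behind it (finger_overhang is the distance from the TCP to the fingertips, in m); z points along the fingers, y is the direction in which the jaws open and shut (so a half turn about z gives the same grasp; the last joint's range is limited). The gripper opens to 85 mm and grips with 20 to 120 N. Pads are 22 mm wide; open, the fingers measure 114 mm over their backs; the gripper's body (76 mm by 85 mm) begins 54 mm behind the grasp point. The pads swing forward as they close: fully open they stand 13 mm farther back than shut.
Start: joints at [-1.326, 0.245, 1.558, -0, 1.339, -0.174], TCP at [0.264, -0.594, 0.224] pointing down, gripper open.
Joint ranges: [-3.13, 3.13], [-1.02, 2.26], [0.13, 2.54], [-0.95, 4.09], [0.21, 2.88], [-2.74, 2.74]. Speed limits (rad/s): [2.57, 2.57, 3.14, 3.14, 3.14, 3.14].

## Interface

Orientations are given as [roll, pitch, yaw] about the fixed x, y, z axes, in that order (R = Rz(yaw) Ry(pitch) Rx(roll)).
In Python, from station import observe, snapshot, camera_info, close_job, search_frame, landmark_of, finger_overhang gives the robot as it stands.
- The arm moves only by the tool step_arm, never from a script. Its argument "steps" is a list of rows, each a list of 4 numbers: the shift along the tool's x, y, z in cm, then the turn about the tool's z in degrees. In form: [[x, y, z, spin], ...]. A call has exactly 8 rows; each row is the pose to reach, as a shift and turn from the pose commanded when the call began, along the tool's axes at that moment; what a row does not reach only later rows make up. A row lasts 1/12 s, in which the tool goes at most 41.7 mm and 7.16 degrees, less where a joint would pass 70% of its speed; a pose out of reach is approached as far as the arm can. A call with a gripper value outside its range is refused whole. "fingers" is the finger opening in cm, from 0 to 8.54, set as the call begins (left out, the last holds). The fingers move at their own pace and stop on an object; "newtons" is the grip in N (left out, the last holds). Time passes only in rows, so rows that repeat a pose let the fingers close, or fill a call up. It gives the time, the measured TCP pose, the force and the opening at its end, in the units of the state.
- observe(): the state, without advancing time (a new reading comes with each control period).
- snapshot(name): name is "scene" or "top" or "wrist"; returns the picture (480x640x3 uint8, blue, green, red); there is no depth.
- camera_info(name): a dict with "intrinsics" (3x3 intrinsics, pixels), "dist_coeffs" ([k1, k2, p1, p2, k3] as OpenCV has them; the pictures are not rectified), "position" and "rotation" of the camera in the world. Camera axes: x right, y down, z forward; pixel columns grow to the right and rows downward; lengths in m; the calibration is good to about 2 mm. A picture is of the moment at which its call begins: read the wrist's pose just before it. camera_info takes no time and is no camera call; for the wrist camera it gives the pose at the moment of the call.
- close_job(): hands the job in, once; it reports no verdict.
Trained networks look in the newest picture that a camera, given by its name, has taken for a name from the list of things; names that differ only in an ending like _2 or _b are one class to them, and where a whole thing is asked for, a point or a joint stands for the part that bears it (a point fixed in the world has none). Each returns a list of dicts, best first, with "p" (0 to 1); they miss things now and then, are a little off and sometimes report something else, mostly with a low value. They report only what shows in the picture. A call takes as long as a camera call. They do not tell look-alikes from the thing itself.
- search_frame(camera, thing): "position" ([x, y, z] in m, in world coordinates, good to about 4 mm: the middle of the surface that is visible of it).
- landmark_of(camera, thing): "position" ([x, y, z] in m, in world coordinates, good to about 4 mm: a listed point, or the origin of a listed thing).
The state is a dict: "clock": time; "joint_pos": joint angles; "qd": joint speeds; "joint_torque": joint torques, N m; "ee_pos": TCP position; "ee_rot": TCP orientation; "ft_force": force on the tool from outside, world axes, zero at the start; "torque": the same for the moment, N m; "width": finger opening in m.
Only numpy, scipy, OpenCV 4.12 (cv2) and the standard library are available. Lean on these libraries where they do the work, as an engineer would, in place of code of your own. Each camera call takes 0.05 s, during which the arm holds its last target. There are 200 camera calls.

## Working session

There is one attempt and no reset: what is moved stays moved. The work goes in short steps, Python scripts to look and compute and a tool call to move; the robot and the scene stay as the last step left them, time stands still between calls to the robot, and variables do not carry over. Pictures are saved under pics/ and viewed, on a budget of 10 in all, crops included, one or two more only if the job needs it, and the job is handed in when it is done.

Besides the shell and the picture viewer there is one more tool, called after "Call:" as name(argument=value, ...), one argument or row to a line, values as JSON. step_arm: Moves the arm, as the interface text tells. Its arguments: {"type":"object","properties":{"steps":{"type":"array"},"fingers":{"type":"number"},"newtons":{"type":"number"}},"required":["steps"]}

```bash
mkdir -p pics; python3 - <<'E'
from station import *
import cv2,numpy as np
a=snapshot("scene");b=snapshot("top")
cv2.imwrite("pics/s.png",a);cv2.imwrite("pics/t.png",b)
for c in("scene","top"):
  for t in("rail","rail_nose","carriage","grip_post","clamp_grip","plunger","tack_tin","tack_hammer","chair_foot"):
    f=landmark_of if t!="plunger" else search_frame
    print(c,t,[(np.round(d["position"],3).tolist(),round(d["p"],2)) for d in f(c,t)])
print(finger_overhang() if callable(finger_overhang) else finger_overhang, observe())
i=camera_info("top");print(i)
E
```

```text
scene rail [([0.595, 0.119, -0.002], 0.97)]
scene rail_nose [([0.587, 0.009, 0.046], 0.92)]
scene carriage [([0.476, -0.363, 0.0], 0.79), ([0.364, -0.119, 0.002], 0.77), ([0.506, -0.209, 0.002], 0.65)]
scene grip_post [([0.509, -0.21, 0.059], 0.88), ([0.363, -0.119, 0.06], 0.87), ([0.48, -0.361, 0.054], 0.66)]
scene clamp_grip [([0.452, -0.386, 0.053], 0.69), ([0.328, -0.133, 0.059], 0.43)]
scene plunger [([0.516, -0.2, 0.034], 0.56)]
scene tack_tin [([0.749, -0.069, -0.008], 0.64)]
scene tack_hammer [([0.676, -0.338, -0.0], 0.69)]
scene chair_foot [([0.401, 0.376, -0.0], 0.78)]
top rail [([0.595, 0.122, 0.002], 0.83), ([0.506, -0.208, -0.001], 0.39)]
top rail_nose [([0.586, 0.004, 0.044], 0.66)]
top carriage [([0.362, -0.124, -0.003], 0.76), ([0.479, -0.36, -0.001], 0.73), ([0.505, -0.211, -0.005], 0.71)]
top grip_post [([0.511, -0.209, 0.059], 0.9), ([0.479, -0.358, 0.056], 0.71), ([0.364, -0.115, 0.058], 0.66)]
top clamp_grip [([0.471, -0.203, 0.059], 0.7), ([0.448, -0.383, 0.053], 0.49), ([0.328, -0.129, 0.054], 0.44)]
top plunger []
top tack_tin [([0.747, -0.077, 0.001], 0.57)]

[... 453 characters left out ...]
652e-04,
        3.98187931e-04, -3.11797073e-06]), 'ee_pos': array([ 0.2643481 , -0.59386305,  0.22359299]), 'ee_rot': array([3.14154797e+00, 1.81896479e-05, 4.18769611e-01]), 'ft_force': array([-0.09275374, -0.11313015, -0.43509082]), 'torque': array([-0.02054071, -0.0184723 ,  0.03432577]), 'width': 0.08531108824001558}
{'intrinsics': array([[437.16812116,   0.        , 315.54860681],
       [  0.        , 437.16812116, 233.32472597],
       [  0.        ,   0.        ,   1.        ]]), 'dist_coeffs': array([-0.01966586,  0.        ,  0.        ,  0.        ,  0.        ]), 'position': array([0.5199946 , 0.01815134, 0.92783537]), 'rotation': array([-3.07586692,  0.01965561, -1.59378026])}
```

View pics/t.png

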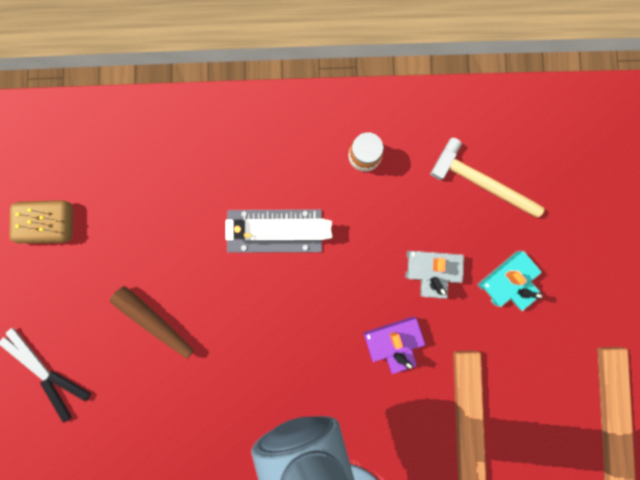

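View pics/s.png

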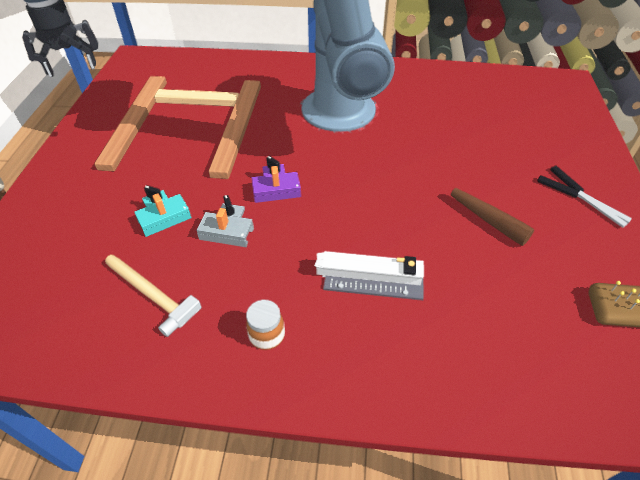

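Candidates for "carriage" in the top view are grey (435,272), turquoise (512,282) and purple (395,345). By the description I want the grey one, at world (0.506,-0.21). I'll move over it for a close wrist look.

Call:
step_arm(
  steps=[
    [4,-2.6,-0.5,4],
    [8,-5.2,-1,8],
    [12,-7.8,-1.5,12],
    [15.8,-10.4,-2,16],
    [19.6,-13,-2.5,20],
    [23.4,-15.4,-3,24],
    [27.2,-17.9,-3,24],
    [30.5,-20,-3,24],
  ],
  fingers=8.5,
)

```text
clock: 1.67
ee_pos: [0.4446, -0.313, 0.2538]
ee_rot: [3.14, -0.001, -0.001]
ft_force: [1.1, 0.2, -0.2]
width: 0.0851
```

Call:
step_arm(
  steps=[
    [1,-3,0,0],
    [2,-6,0,0],
    [2.5,-8,0,0],
    [2.5,-8,0,0],
    [2.5,-8,0,0],
    [2.5,-8,0,0],
    [2.5,-8,0,0],
    [2.5,-8,0,0],
  ],
)

```text
clock: 2.33
ee_pos: [0.4684, -0.2356, 0.2529]
ee_rot: [3.142, 0.0, -0.002]
ft_force: [-0.5, 0.0, 0.5]
width: 0.0849
```

```bash
cat > h.py <<'E'
from station import *
import cv2,numpy as np
from scipy.spatial.transform import Rotation as R
def px2w(i,uv,z):
    n=cv2.undistortPoints(np.array(uv,float).reshape(-1,1,2),i["intrinsics"],i["dist_coeffs"])[:,0]
    r=i["rotation"]; M=np.array(r) if np.ndim(r)==2 else R.from_euler("xyz",r).as_matrix()
    d=np.c_[n,np.ones(len(n))]@M.T
    return i["position"]+d*((z-i["position"][2])/d[:,2])[:,None]
def w2px(i,P):
    r=i["rotation"]; M=np.array(r) if np.ndim(r)==2 else R.from_euler("xyz",r).as_matrix()
    return cv2.projectPoints(np.array(P,float),cv2.Rodrigues(M.T)[0],-M.T@i["position"],i["intrinsics"],i["dist_coeffs"])[0][:,0]
def lm(c,*ts):
    for t in ts: print(c,t,[(np.round(d["position"],4).tolist(),round(d["p"],2)) for d in landmark_of(c,t)])
def st():
    o=observe();print(round(o["clock"],2),np.round(o["ee_pos"],4),np.round(o["ee_rot"],4),np.round(o["ft_force"],1),round(o["width"],4))
E
python3 - <<'E'
from h import *
st();i=camera_info("wrist");a=snapshot("wrist");np.savez("w1.npz",a=a,**i);cv2.imwrite("pics/w1.png",a)
print(i["position"],i["rotation"])
lm("wrist","carriage","grip_post","clamp_grip")
E
```

```text
2.33 [ 0.4684 -0.2356  0.2529] [ 3.1415e+00  1.0000e-04 -1.7000e-03] [-0.5  0.   0.5] 0.0849
[ 0.55128547 -0.23591046  0.4033114 ] [ 2.81410092e+00  3.75441448e-04 -1.57211041e+00]
wrist carriage [([0.5064, -0.2089, -0.0008], 0.87), ([0.477, -0.3616, 0.001], 0.71), ([0.3648, -0.1186, -0.0039], 0.6)]
wrist grip_post [([0.5118, -0.2103, 0.0573], 0.94), ([0.4794, -0.3584, 0.0583], 0.86), ([0.3631, -0.1166, 0.059], 0.66)]
wrist clamp_grip [([0.4673, -0.2025, 0.0562], 0.85), ([0.326, -0.1304, 0.0562], 0.74), ([0.4522, -0.3851, 0.0565], 0.59)]
```

View pics/w1.png

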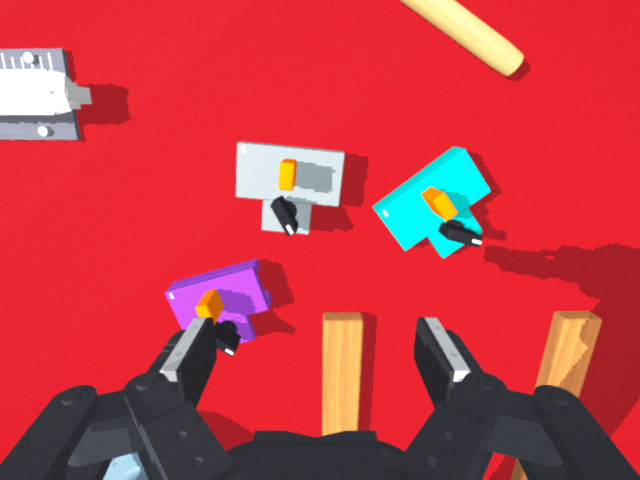

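```bash
python3 - <<'E'
from h import *
from scipy.optimize import least_squares
d=np.load("w1.npz");a=d["a"];i={k:d[k] for k in d if k!="a"}
h=cv2.cvtColor(a,cv2.COLOR_BGR2HSV)
m=((h[...,1]<45)&(h[...,2]>150)).astype(np.uint8); m[:, :200]=0;m[:,360:]=0;m[250:]=0;m[:130]=0
# silhouettes: line fits to far edge, left, right edges of upper face
far=[(u,np.where(m[:,u])[0].min()) for u in range(245,338,3)]
lef=[(np.where(m[v,:])[0].min(),v) for v in range(150,190,3)]
rig=[(np.where(m[v,:])[0].max(),v) for v in range(162,200,3)]
F,L,Rr=[px2w(i,p,.0325)[:,:2] for p in(far,lef,rig)]
def ln(P):
    vx,vy,x,y=cv2.fitLine(P.astype(np.float32),cv2.DIST_HUBER,0,.001,.001).ravel();return np.array([x,y]),np.array([vx,vy])
f,l,r=ln(F),ln(L),ln(Rr)
def X(p,q):
    t=np.linalg.solve(np.c_[p[1],-q[1]],q[0]-p[0]);return p[0]+p[1]*t[0]
A,B=X(f,l),X(f,r);print("corners",A,B,np.linalg.norm(A-B))
x=(A-B)/np.linalg.norm(A-B);y=np.array([-x[1],x[0]]);o=(A+B)/2+28*y/1000
print("origin",o,"yaw x from world y",np.degrees(np.arctan2(-x[0],x[1])),"edges",np.degrees(np.arctan2(l[1][1],l[1][0])),np.degrees(np.arctan2(r[1][1],r[1][0])))
print("post",o-.004*y,"knob",o+.0373*y)
b=cv2.imread("pics/t.png");it=camera_info("top")
m=(b.min(2)>215).astype(np.uint8);m[:200]=0;m[260:]=0;m[:,:220]=0;m[:,340:]=0
up=[];lo=[]
for u in range(262,312,2):
    v=np.where(m[:,u])[0];up.append((u,v.min()-.5));lo.append((u,v.max()+.5))
U,Lo=ln(px2w(it,up,.044)[:,:2]),ln(px2w(it,lo,.044)[:,:2]);print("rail edges",U,Lo,np.median([q[1]-p[1] for p,q in zip(up,lo)]))
v,u=np.where(m);print("u range",u.min(),u.max(),px2w(it,[(u.max()+.5,230),(u.min()-.5,230)],.044))
E
```

```text
corners [ 0.5397506  -0.15748633] [ 0.5293566  -0.26533565] 0.10834902
origin [ 0.5066827  -0.20872495] yaw x from world y -5.504879 edges -5.8616824 -5.4339304
post [ 0.5106642  -0.20910867] knob [ 0.46955472 -0.20514673]
rail edges (array([0.6103371 , 0.08952637], dtype=float32), array([0.01813797, 0.9998355 ], dtype=float32)) (array([0.5673777 , 0.09033497], dtype=float32), array([0.02396028, 0.9997129 ], dtype=float32)) 21.0
u range 226 330 [[0.58457807 0.00373758 0.044     ]
 [0.58980595 0.21748256 0.044     ]]
```

Call:
step_arm(
  steps=[
    [2,-1.3,0,3],
    [4,-2.6,1,5.4],
    [4.2,-2.65,4,5.4],
    [4.2,-2.65,7,5.4],
    [4.2,-2.65,10,5.4],
    [4.2,-2.65,12.5,5.4],
    [4.2,-2.65,14,5.4],
    [4.2,-2.65,14,5.4],
  ],
  fingers=5,
)

```text
clock: 3.2
ee_pos: [0.5081, -0.2066, 0.1086]
ee_rot: [-3.138, 0.007, -0.095]
ft_force: [-0.3, 0.8, 0.0]
width: 0.0499
```

```bash
python3 - <<'E'
from h import *
st();i=camera_info("wrist");a=snapshot("wrist");cv2.imwrite("pics/w2.png",a);st()
lm("wrist","carriage","grip_post","clamp_grip")
E
```

```text
3.2 [ 0.5081 -0.2066  0.1086] [-3.1377  0.0071 -0.0947] [-0.3  0.8  0. ] 0.0499
3.25 [ 0.5094 -0.2075  0.1111] [-3.1396  0.0037 -0.0947] [-1.1  0.8  0.4] 0.0501
wrist carriage [([0.3606, -0.1203, -0.005], 0.89), ([0.5067, -0.2088, 0.0007], 0.83), ([0.4775, -0.3629, 0.0036], 0.7)]
wrist grip_post [([0.5062, -0.2105, 0.0591], 0.97), ([0.4847, -0.3581, 0.0579], 0.8)]
wrist clamp_grip [([0.4675, -0.2014, 0.0565], 0.61)]
```

View pics/w2.png

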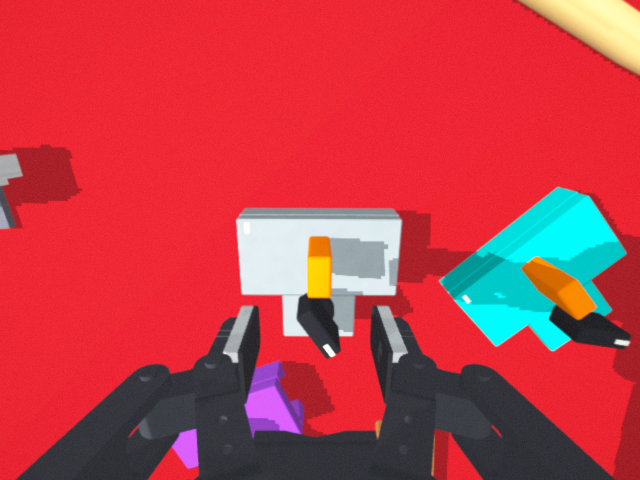

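Call:
step_arm(
  steps=[
    [0,0,2,0],
    [0,0,4,0],
    [0,0,5.3,0],
    [0,0,5.7,0],
    [0,0,5.7,0],
    [0,0,5.7,0],
    [0,0,5.7,0],
    [0,0,5.7,0],
  ],
)

```text
clock: 4.07
ee_pos: [0.5115, -0.2086, 0.0572]
ee_rot: [3.14, -0.002, -0.094]
ft_force: [-0.1, 1.0, 0.3]
width: 0.05
```

Call:
step_arm(
  steps=[
    [0,0,0,0],
    [0,0,0,0],
    [0,0,0,0],
    [0,0,0,0],
    [0,0,0,0],
    [0,0,0,0],
    [0,0,0,0],
    [0,0,0,0],
  ],
  fingers=0.8,
  newtons=70,
)

```text
clock: 4.73
ee_pos: [0.5111, -0.2086, 0.0564]
ee_rot: [3.141, -0.001, -0.094]
ft_force: [-0.1, -2.4, 3.1]
width: 0.0119
```

Call:
step_arm(
  steps=[
    [0,0,-1,0],
    [0,0,-2.5,0],
    [0,0,-5,0],
    [0,-2,-8,0],
    [0,-5,-10,-2],
    [0,-8,-10,-4.3],
    [0,-10,-10,-4.3],
    [0,-10,-10,-4.3],
  ],
)

```text
clock: 5.4
ee_pos: [0.5186, -0.1042, 0.1549]
ee_rot: [-3.138, 0.003, -0.016]
ft_force: [-0.2, -0.7, -5.4]
width: 0.012
```

```bash
python3 - <<'E'
from h import *
st();i=camera_info("wrist");a=snapshot("wrist");np.savez("w3.npz",a=a,**i);cv2.imwrite("pics/w3.png",a);st()
lm("wrist","carriage","grip_post","clamp_grip","rail","rail_nose")
E
```

```text
5.4 [ 0.5186 -0.1042  0.1549] [-3.1381  0.0033 -0.0156] [-0.2 -0.7 -5.4] 0.012
5.45 [ 0.5186 -0.1061  0.1547] [-3.1398  0.0034 -0.0162] [-0.6  0.4 -5. ] 0.0115
wrist carriage [([0.5139, -0.1026, 0.103], 0.78), ([0.4764, -0.3619, 0.0023], 0.7)]
wrist grip_post [([0.5181, -0.1065, 0.1566], 0.84), ([0.3623, -0.1199, 0.0575], 0.69)]
wrist clamp_grip [([0.4752, -0.1021, 0.1526], 0.66)]
wrist rail [([0.5879, 0.1177, -0.0005], 0.62)]
wrist rail_nose [([0.5873, 0.0016, 0.041], 0.93)]
```

View pics/w3.png

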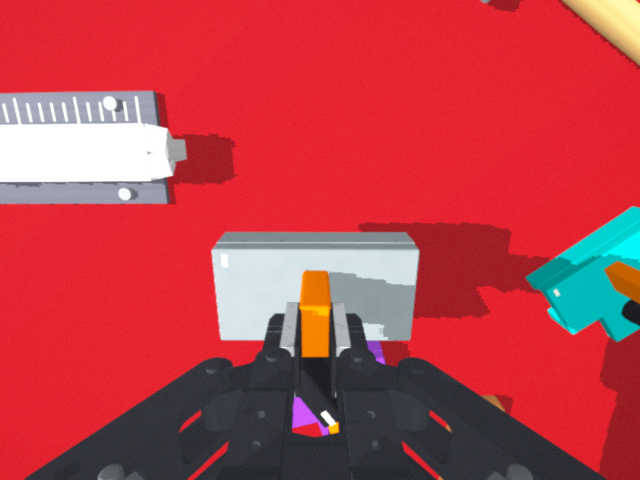

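Call:
step_arm(
  steps=[
    [0,-3,0,0],
    [0,-6.5,0,0],
    [0,-10,0,0],
    [0,-13,0,0],
    [0,-15,0,0],
    [0,-15,0,0],
    [0,-15,0,0],
    [0,-15,0,0],
  ],
)

```text
clock: 6.37
ee_pos: [0.5231, 0.0405, 0.1558]
ee_rot: [3.141, 0.0, -0.02]
ft_force: [1.9, -1.0, -5.7]
width: 0.0121
```

```bash
python3 - <<'E'
from h import *
st();i=camera_info("wrist");a=snapshot("wrist");np.savez("w4.npz",a=a,**i);cv2.imwrite("pics/w4.png",a);st()
lm("wrist","carriage","grip_post","clamp_grip","rail","rail_nose")
print([ (d["position"],d["p"]) for d in search_frame("wrist","plunger")])
E
```

```text
6.37 [0.5231 0.0405 0.1558] [ 3.1412e+00  3.0000e-04 -2.0200e-02] [ 1.9 -1.  -5.7] 0.0121
6.42 [0.5231 0.0403 0.1558] [ 3.1413e+00  2.0000e-04 -2.0800e-02] [ 0.4 -0.5 -4.3] 0.0118
wrist carriage [([0.5189, 0.0399, 0.1006], 0.84), ([0.3627, -0.1196, -0.002], 0.64)]
wrist grip_post [([0.5214, 0.04, 0.1555], 0.64), ([0.3636, -0.1168, 0.0575], 0.58), ([0.5872, 0.1139, -0.0013], 0.44)]
wrist clamp_grip [([0.479, 0.0463, 0.1547], 0.79)]
wrist rail [([0.5882, 0.1195, -0.0004], 0.94), ([0.5224, 0.04, 0.1055], 0.2)]
wrist rail_nose [([0.5862, 0.0036, 0.0417], 0.97)]
[([0.5781, 0.165, 0.0533], 0.69)]
```

View pics/w4.png

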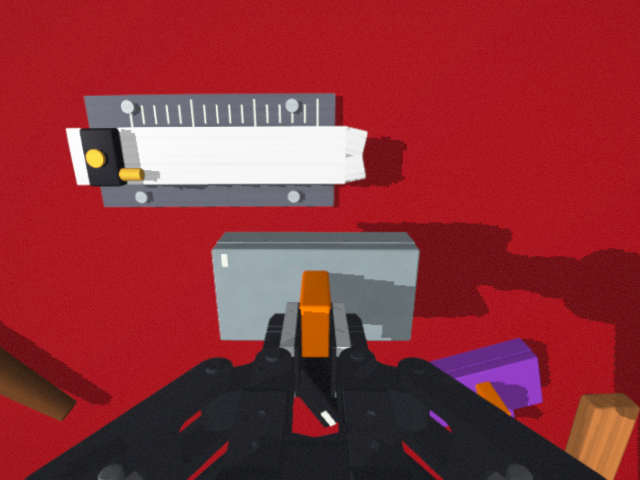

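```bash
python3 - <<'E'
from h import *
d=np.load("w4.npz");a=d["a"];i={k:d[k] for k in d if k!="a"}
def ln(P):
    vx,vy,x,y=cv2.fitLine(np.array(P,np.float32),cv2.DIST_HUBER,0,.001,.001).ravel();s=np.sign(vy);return np.array([x,y]),np.array([vx,vy])*s
g=a.min(2).astype(int)
print("col 250 rows 85-215",g[85:215:1,250].tolist())
up=[];lo=[]
for u in range(150,335,3):
    v=np.where(g[110:195,u]>150)[0]+110
    # longest white run
    r=max(np.split(v,np.where(np.diff(v)>1)[0]+1),key=len);up.append((u,r[0]-.5));lo.append((u,r[-1]+.5))
for z in(.040,.044):
    U,L=ln(px2w(i,up,z)[:,:2]),ln(px2w(i,lo,z)[:,:2])
    at=lambda l,y:l[0][0]+l[1][0]/l[1][1]*(y-l[0][1])
    print(z,"far x at y=.1",at(U,.1),"near",at(L,.1),"mid",(at(U,.1)+at(L,.1))/2,"deg",[np.degrees(np.arctan(-l[1][0]/l[1][1])) for l in(U,L)])
# ends: row along middle
for v in(140,156,170): 
    w=np.where(g[v,60:400]>120)[0]+60; print(v,w.min(),w.max(),px2w(i,[(w.min()-.5,v),(w.max()+.5,v)],.044)[:,:2])
print("row 174",[tuple(x) for x in a[174,112:150:2].tolist()])
# carriage far edge of upper face and left/right edges
h=cv2.cvtColor(a,cv2.COLOR_BGR2HSV)
print("col 260",a[225:262,260].tolist())
print("row 300 left",a[300,208:226].tolist()); print("row 300 right",a[300,405:425].tolist())
E
```

```text
col 250 rows 85-215 [22, 26, 21, 25, 24, 21, 26, 32, 61, 97, 107, 108, 108, 108, 110, 106, 107, 107, 111, 111, 110, 110, 106, 105, 105, 106, 110, 108, 112, 110, 111, 110, 110, 106, 110, 107, 108, 106, 103, 104, 111, 168, 243, 247, 247, 247, 248, 248, 248, 248, 247, 245, 246, 245, 246, 247, 248, 248, 246, 247, 246, 247, 248, 247, 247, 246, 246, 245, 246, 246, 245, 245, 247, 246, 247, 247, 246, 243, 242, 243, 244, 246, 247, 246, 246, 246, 246, 245, 246, 245, 246, 246, 246, 247, 247, 246, 247, 246, 205, 111, 81, 94, 106, 108, 106, 106, 109, 108, 111, 112, 109, 108, 110, 111, 108, 109, 109, 107, 111, 108, 107, 70, 34, 27, 32, 26, 26, 21, 25, 22]
0.04 far x at y=.1 0.60968715 near 0.5683022 mid 0.5889947 deg [np.float32(-0.94444865), np.float32(-0.8741456)]
0.044 far x at y=.1 0.6096468 near 0.5688826 mid 0.5892647 deg [np.float32(-0.9444828), np.float32(-0.87410456)]
140 68 365 [[0.60338068 0.21756203]
 [0.59807211 0.00276578]]
156 71 362 [[0.59211571 0.21796241]
 [0.5869929  0.00466752]]
170 74 364 [[0.58200906 0.21805513]
 [0.57699639 0.00298456]]
row 174 [(52, 46, 48), (53, 48, 48), (
[... 798 characters left out ...]
5, 172, 155], [175, 169, 156], [177, 171, 157], [175, 169, 157]]
row 300 left [[33, 22, 171], [35, 24, 172], [35, 23, 172], [34, 28, 173], [33, 23, 171], [28, 21, 172], [33, 24, 172], [58, 52, 173], [138, 131, 176], [190, 183, 175], [176, 172, 157], [174, 168, 154], [176, 170, 158], [170, 165, 151], [174, 169, 156], [171, 165, 153], [175, 168, 155], [172, 166, 153]]
row 300 right [[114, 110, 101], [116, 112, 102], [117, 111, 103], [116, 112, 104], [118, 114, 108], [117, 112, 103], [118, 113, 104], [117, 113, 105], [111, 107, 99], [88, 83, 102], [44, 37, 113], [28, 26, 115], [31, 27, 115], [22, 18, 115], [23, 11, 114], [17, 13, 111], [27, 22, 114], [32, 29, 117], [20, 18, 112], [27, 24, 113]]
```

```bash
python3 - <<'E'
from h import *
d=np.load("w4.npz");a=d["a"].astype(int);i={k:d[k] for k in d if k!="a"}
# far edge of the upper face: brightness step (~110->170), unshaded columns
far=[]
for u in range(235,300,3):
    c=a[240:260,u].mean(1) ; k=np.argmax(np.diff(c)); k=np.argmax(c>138); far.append((u,240+k-1+(138-c[k-1])/(c[k]-c[k-1])))
sat=a.max(2)-a.min(2)
lef=[];rig=[]
for v in range(265,330,3):
    s=sat[v]; l=np.where(s[200:300]<60)[0].min()+199.5; r=np.where(s[380:450]<50)[0].max()+380.5; lef.append((l,v));rig.append((r,v))
z=.1558-.0564+.0325
f=np.polyfit(*px2w(i,far,z)[:,[1,0]].T,1);L=px2w(i,lef,z);Rr=px2w(i,rig,z)
print("far edge x=",f,"deg",np.degrees(np.arctan(-f[0])))
print("left",L[[0,-1],:2],"right",Rr[[0,-1],:2], "len",L[:,1].mean()-Rr[:,1].mean())
yc=(L[:,1].mean()+Rr[:,1].mean())/2; print("carriage centre", np.polyval(f,yc)-.028, yc)
# predictions: rail frame points
o=np.array([.5893,.1178]);ex=np.array([.0159,1]);ey=np.array([-1,.0159])
P=px2w(i,[(138.5,174),(120,174)],.050)[:,:2]-o; print("plunger tip / block face rail",P@ex*1e3,P@ey*1e3)
E
```

```text
far edge x= [0.10233919 0.5409954 ] deg -5.843260991836106
left [[0.53869605 0.09452558]
 [0.50031709 0.09553857]] right [[ 0.536536   -0.01503528]
 [ 0.49815762 -0.01401217]] len 0.10933652162469762
carriage centre 0.5171215218331662 0.0403181269098393
plunger tip / block face rail [48.645321  62.2221206] [11.66816566 11.52715049]
```

Call:
step_arm(
  steps=[
    [1.5,2.5,0,-0.26],
    [3,5,0,-0.26],
    [4.5,7.5,0,-0.26],
    [6,9.5,0,-0.26],
    [6.95,10.6,1,-0.26],
    [6.95,10.6,3,-0.26],
    [6.95,10.6,4,-0.26],
    [6.95,10.6,4,-0.26],
  ],
)

```text
clock: 7.38
ee_pos: [0.5878, -0.0653, 0.1123]
ee_rot: [-3.139, 0.007, -0.015]
ft_force: [-0.8, 0.2, -6.1]
width: 0.0116
```

Call:
step_arm(
  steps=[
    [0,0,1.5,0],
    [0,0,3,0],
    [0,0,3.5,0],
    [0,0,3.5,0],
    [0,0,3.5,0],
    [0,0,3.5,0],
    [0,0,3.5,0],
    [0,0,3.5,0],
  ],
)

```text
clock: 8.05
ee_pos: [0.5911, -0.066, 0.0819]
ee_rot: [3.141, -0.002, -0.015]
ft_force: [0.3, 1.2, -5.4]
width: 0.012
```

```bash
python3 - <<'E'
from h import *
st();i=camera_info("wrist");a=snapshot("wrist");np.savez("w5.npz",a=a,**i);st()
s=snapshot("scene");c=np.hstack([cv2.resize(a[100:400,80:480],(480,360)),cv2.resize(s[200:320,170:330],(320,240)).repeat(1,0) if 0 else cv2.resize(s[190:310,180:287],(320,360))]);cv2.imwrite("pics/w5.png",c)
lm("wrist","carriage","rail_nose","grip_post")
E
```

```text
8.05 [ 0.5911 -0.066   0.0819] [ 3.1411e+00 -1.7000e-03 -1.4600e-02] [ 0.3  1.2 -5.4] 0.012
8.1 [ 0.5909 -0.066   0.0817] [ 3.1412e+00 -1.3000e-03 -1.4700e-02] [-0.5  0.  -3.8] 0.0116
wrist carriage [([0.589, -0.0636, 0.0256], 0.74)]
wrist rail_nose [([0.5877, 0.0021, 0.0402], 0.87)]
wrist grip_post [([0.5917, -0.0638, 0.0843], 0.98)]
```

View pics/w5.png

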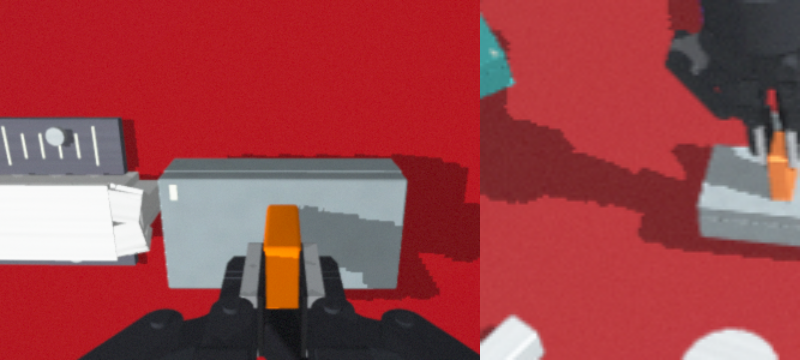

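```bash
python3 - <<'E'
from h import *
d=np.load("w5.npz");a=d["a"].astype(int);i={k:d[k] for k in d if k!="a"}
g=a.min(2);up=[];lo=[]
for u in range(82,168,3):
    v=np.where(g[230:330,u]>200)[0]+230; up.append((u,v.min()-.5)); lo.append((u,v.max()+.5))
U=px2w(i,up,.044);L=px2w(i,lo,.044)
print("rail far",np.median(U[:,0]),"near",np.median(L[:,0]),"y",U[[0,-1],1])
print(up[::4],lo[::4])
for u in(240,280,360,380): print(u,"far",a[228:260,u].mean(1).astype(int).tolist(),"\n near",a[325:350,u].mean(1).astype(int).tolist())
for v in(228,234,240,246,250,255,260,330,335,340,345,350): print(v,px2w(i,[(240,v)],.0578)[0,:2])
E
```

```text
rail far 0.6081694553017414 near 0.5680493848908004 y [0.0674117  0.01857025]
[(82, np.float64(253.5)), (94, np.float64(253.5)), (106, np.float64(254.5)), (118, np.float64(254.5)), (130, np.float64(229.5)), (142, np.float64(254.5)), (154, np.float64(254.5)), (166, np.float64(254.5))] [(82, np.float64(315.5)), (94, np.float64(316.5)), (106, np.float64(316.5)), (118, np.float64(316.5)), (130, np.float64(316.5)), (142, np.float64(317.5)), (154, np.float64(316.5)), (166, np.float64(316.5))]
240 far [80, 77, 81, 89, 103, 105, 101, 103, 104, 98, 102, 101, 106, 109, 139, 116, 100, 99, 98, 105, 113, 151, 168, 177, 175, 176, 175, 178, 177, 180, 178, 179] 
 near [176, 173, 174, 175, 175, 171, 174, 174, 173, 171, 172, 174, 175, 172, 160, 113, 86, 79, 82, 82, 80, 81, 76, 85, 80]
280 far [83, 78, 66, 73, 95, 103, 104, 104, 103, 103, 103, 100, 103, 109, 139, 120, 104, 103, 104, 106, 112, 145, 169, 174, 177, 177, 179, 178, 177, 176, 177, 178] 
 near [47, 63, 42, 38, 41, 42, 65, 53, 44, 46, 47, 50, 58, 60, 74, 89, 92, 106, 106, 101, 105, 118, 97, 48, 39]
360 far [78, 66, 53, 67, 95, 101, 102, 105, 1
[... 174 characters left out ...]
 36, 32, 28, 33, 33, 34, 34, 37, 33, 37, 35, 43, 40]
380 far [62, 59, 51, 64, 98, 104, 101, 103, 101, 104, 104, 103, 103, 108, 141, 130, 106, 100, 101, 101, 108, 133, 154, 167, 172, 173, 174, 173, 173, 172, 170, 171] 
 near [116, 125, 167, 175, 174, 173, 173, 172, 174, 173, 173, 173, 176, 173, 171, 120, 70, 52, 51, 54, 50, 55, 53, 56, 56]
228 [ 0.62647612 -0.02819193]
234 [ 0.62327087 -0.02792996]
240 [ 0.62002944 -0.02766438]
246 [ 0.61675104 -0.0273951 ]
250 [ 0.61454449 -0.0272135 ]
255 [ 0.61176233 -0.0269841 ]
260 [ 0.60895307 -0.026752  ]
330 [ 0.56647509 -0.02318987]
335 [ 0.56319207 -0.02291075]
340 [ 0.55987232 -0.022628  ]
345 [ 0.55651508 -0.02234153]
350 [ 0.55311959 -0.02205128]
```

Call:
step_arm(
  steps=[
    [-0.06,0,0.06,0],
    [-0.06,-0.5,0.06,0],
    [-0.06,-1,0.06,0],
    [-0.06,-1.5,0.06,0],
    [-0.06,-2,0.06,0],
    [-0.06,-2.5,0.06,0],
    [-0.06,-3,0.06,0],
    [-0.06,-3,0.06,0],
  ],
)

```text
clock: 8.97
ee_pos: [0.5902, -0.0347, 0.0802]
ee_rot: [-3.141, 0.0, -0.014]
ft_force: [0.5, 0.1, -4.0]
width: 0.0118
```

Call:
step_arm(
  steps=[
    [0,-0.7,-0.03,0],
    [0,-1.4,-0.03,0],
    [0,-2.1,-0.03,0],
    [0,-2.8,-0.03,0],
    [0,-3.5,-0.03,0],
    [0,-4.2,-0.03,0],
    [0,-5,-0.03,0],
    [0,-5,-0.03,0],
  ],
)

```text
clock: 9.63
ee_pos: [0.591, 0.0158, 0.0805]
ee_rot: [-3.141, -0.0, -0.014]
ft_force: [0.7, 0.3, -4.7]
width: 0.0116
```

Call:
step_arm(
  steps=[
    [0,-1.2,0,0],
    [0,-2.4,0,0],
    [0,-3.6,0,0],
    [0,-4.8,0,0],
    [0,-6,0,0],
    [0,-7,0,0],
    [0,-8,0,0],
    [0,-8,0,0],
  ],
)

```text
clock: 10.3
ee_pos: [0.5923, 0.0964, 0.0806]
ee_rot: [-3.14, -0.001, -0.013]
ft_force: [2.2, 1.4, -5.3]
width: 0.0117
```

```bash
python3 - <<'E'
from h import *
st();i=camera_info("wrist");a=snapshot("wrist");np.savez("w6.npz",a=a,**i);cv2.imwrite("pics/w6.png",a);st()
E
```

```text
10.3 [0.5923 0.0964 0.0806] [-3.1403e+00 -7.0000e-04 -1.3200e-02] [ 2.2  1.4 -5.3] 0.0117
10.35 [0.5923 0.0954 0.0806] [-3.1409e+00 -5.0000e-04 -1.3500e-02] [ 1.5  0.8 -5.6] 0.0116
```

View pics/w6.png

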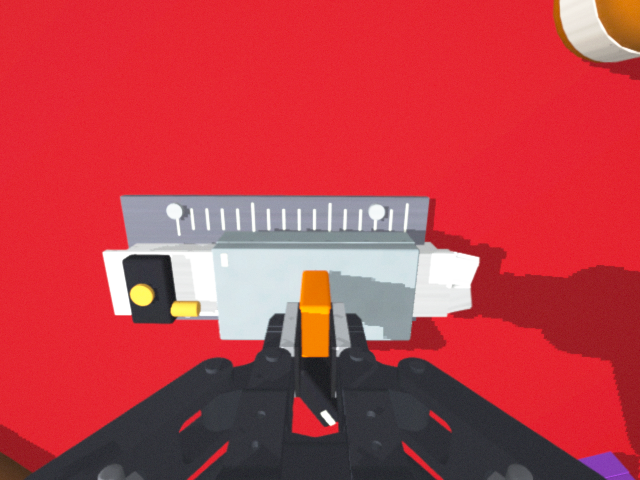

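Call:
step_arm(
  steps=[
    [0,-0.3,0,0],
    [0,-0.6,0,0],
    [0,-0.9,0,0],
    [0,-1.1,0,0],
    [0,-1.2,0,0],
    [0,-1.3,0,0],
    [0,-1.4,0,0],
    [0,-1.5,0,0],
  ],
)

```text
clock: 11.02
ee_pos: [0.5925, 0.1089, 0.0806]
ee_rot: [3.141, -0.0, -0.015]
ft_force: [1.9, -3.3, -4.4]
width: 0.0117
```

Call:
step_arm(
  steps=[
    [0,-0.1,0,0],
    [0,-0.2,0,0],
    [0,-0.3,0,0],
    [0,-0.4,0,0],
    [0,-0.5,0,0],
    [0,-0.6,0,0],
    [0,-0.6,0,0],
    [0,-0.6,0,0],
  ],
)

```text
clock: 11.68
ee_pos: [0.5928, 0.1144, 0.0809]
ee_rot: [3.14, -0.001, -0.014]
ft_force: [0.9, -4.9, -3.6]
width: 0.0119
```

Call:
step_arm(
  steps=[
    [0,-0.1,0,0],
    [0,-0.2,0,0],
    [0,-0.3,0,0],
    [0,-0.35,0,0],
    [0,-0.4,0,0],
    [0,-0.4,0,0],
    [0,-0.4,0,0],
    [0,-0.4,0,0],
  ],
)

```text
clock: 12.35
ee_pos: [0.593, 0.1175, 0.081]
ee_rot: [3.138, -0.001, -0.014]
ft_force: [0.8, -9.0, -3.7]
width: 0.0117
```

Call:
step_arm(
  steps=[
    [0,-0.05,0,0],
    [0,-0.1,0,0],
    [0,-0.1,0,0],
    [0,-0.1,0,0],
    [0,-0.15,0,0],
    [0,-0.2,0,0],
    [0,-0.2,0,0],
    [0,-0.2,0,0],
  ],
)

```text
clock: 13.02
ee_pos: [0.5933, 0.118, 0.0814]
ee_rot: [3.135, -0.001, -0.013]
ft_force: [1.1, -14.2, -1.1]
width: 0.0116
```

```bash
python3 - <<'E'
from h import *
st();i=camera_info("wrist");a=snapshot("wrist");np.savez("w7.npz",a=a,**i);st()
for f in("w6","w7"):
    d=np.load(f+".npz");b=d["a"].astype(int);y=(b[...,2]>180)&(b[...,1]>150)&(b[...,0]<110);v,u=np.where(y[300:318,160:235]);print(f,u.min()+160,u.max()+160)
    print(b[305:312,215:224].mean((0,2)))
E
```

```text
13.02 [0.5933 0.118  0.0814] [ 3.1353e+00 -9.0000e-04 -1.3300e-02] [  1.1 -14.2  -1.1] 0.0116
13.07 [0.5933 0.118  0.0814] [ 3.1353e+00 -9.0000e-04 -1.3300e-02] [  0.5 -13.4  -1.4] 0.0119
w6 171 197
[239.0952381  239.0952381  235.80952381 231.28571429 227.95238095
 227.47619048 227.19047619 227.19047619 227.28571429]
w7 165 218
[196.14285714 196.76190476 197.52380952 207.57142857 225.0952381
 228.9047619  227.14285714 227.66666667 227.85714286]
```

Call:
step_arm(
  steps=[
    [0,0.2,0,0],
    [0,0.4,0,0],
    [0,0.6,0,0],
    [0,0.8,0,0],
    [0,1.0,0,0],
    [0,1.2,0,0],
    [0,1.2,0,0],
    [0,1.2,0,0],
  ],
)

```text
clock: 13.73
ee_pos: [0.5925, 0.109, 0.0806]
ee_rot: [3.141, -0.0, -0.015]
ft_force: [1.6, -3.3, -5.1]
width: 0.0118
```

Call:
step_arm(
  steps=[
    [0,0,0,0],
    [0,0,0,0],
    [0,0,0,0],
    [0,0,0,0],
    [0,0,-1,0],
    [0,0,-3,0],
    [0,0,-5,0],
    [0,0,-6,0],
  ],
  fingers=4,
)

```text
clock: 14.4
ee_pos: [0.5939, 0.1093, 0.1442]
ee_rot: [-3.141, -0.005, -0.015]
ft_force: [0.6, -0.1, 0.5]
width: 0.0397
```

Call:
step_arm(
  steps=[
    [-2,0,0,-6],
    [-4,0,0,-12],
    [-6,0,0,-18],
    [-8,0,0,-24],
    [-9,0,0,-30],
    [-9,0,0,-33],
    [-9,0,0,-33],
    [-9,0,0,-33],
  ],
)

```text
clock: 15.07
ee_pos: [0.5027, 0.1105, 0.1411]
ee_rot: [3.141, -0.001, 0.56]
ft_force: [0.7, -0.1, -0.3]
width: 0.0403
```

```bash
python3 - <<'E'
from h import *
st();i=camera_info("wrist");a=snapshot("wrist");np.savez("w8.npz",a=a,**i);cv2.imwrite("pics/w8.png",a);st();print(observe()["joint_pos"])
lm("wrist","carriage","clamp_grip","grip_post","rail_nose","rail")
E
```

```text
15.07 [0.5027 0.1105 0.1411] [ 3.1412e+00 -8.0000e-04  5.5980e-01] [ 0.7 -0.1 -0.3] 0.0403
15.12 [0.5028 0.1105 0.141 ] [ 3.1413e+00 -7.0000e-04  5.5980e-01] [-0.5 -0.2  0.2] 0.0402
[-4.33375366e-03  2.02801448e-02  1.96627193e+00  1.28945173e-04
  1.15432051e+00  1.00661965e+00]
wrist carriage [([0.5893, 0.1111, 0.0262], 0.87), ([0.3619, -0.1193, -0.0028], 0.57)]
wrist clamp_grip [([0.5512, 0.1096, 0.0787], 0.9)]
wrist grip_post [([0.59, 0.106, 0.0825], 0.56)]
wrist rail_nose [([0.5871, 0.0032, 0.0432], 0.58)]
wrist rail []
```

View pics/w8.png

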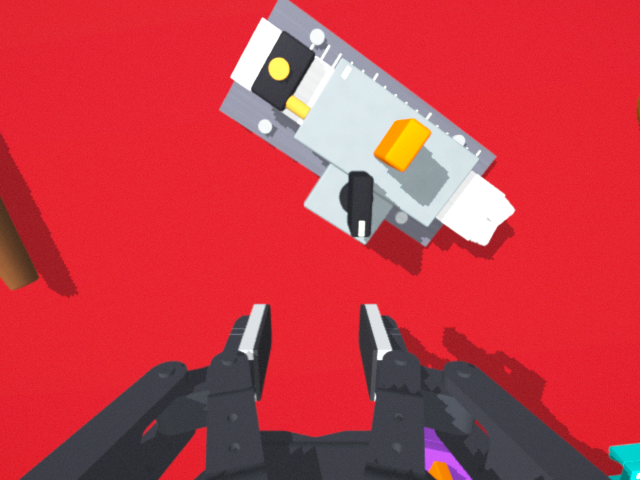

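Call:
step_arm(
  steps=[
    [1.3,0.9,0,0],
    [2.6,1.8,0,0],
    [4.05,2.65,0,0],
    [4.05,2.65,1.5,0],
    [4.05,2.65,3,0],
    [4.05,2.65,4.5,0],
    [4.05,2.65,5.7,0],
    [4.05,2.65,6.1,0],
  ],
)

```text
clock: 16.03
ee_pos: [0.5494, 0.1095, 0.0772]
ee_rot: [-3.14, 0.003, 0.561]
ft_force: [-0.2, -0.7, 0.6]
width: 0.0401
```

Call:
step_arm(
  steps=[
    [0,0,0,0],
    [0,0,0,0],
    [0,0,0,0],
    [0,0,0,0],
    [0,0,0,0],
    [0,0,0,0],
    [0,0,0,0],
    [0,0,0,0],
  ],
  fingers=0.6,
  newtons=60,
)

```text
clock: 16.7
ee_pos: [0.5513, 0.1095, 0.0804]
ee_rot: [3.141, -0.001, 0.561]
ft_force: [-1.5, -1.7, 4.6]
width: 0.0092
```

Call:
step_arm(
  steps=[
    [0.05,-0.08,0,0],
    [0.11,-0.17,0,0],
    [0.16,-0.25,0,0],
    [0.22,-0.34,0,0],
    [0.27,-0.42,0,0],
    [0.33,-0.5,0,0],
    [0.38,-0.59,0,0],
    [0.38,-0.59,0,0],
  ],
)

```text
clock: 17.37
ee_pos: [0.5513, 0.1139, 0.0804]
ee_rot: [3.137, 0.003, 0.562]
ft_force: [-3.1, -11.7, 6.2]
width: 0.0097
```

Call:
step_arm(
  steps=[
    [0.05,-0.08,0,0],
    [0.11,-0.17,0,0],
    [0.16,-0.25,0,0],
    [0.22,-0.34,0,0],
    [0.22,-0.34,0,0],
    [0.22,-0.34,0,0],
    [0.22,-0.34,0,0],
    [0.22,-0.34,0,0],
  ],
)

```text
clock: 18.03
ee_pos: [0.5513, 0.1175, 0.0804]
ee_rot: [3.136, 0.003, 0.562]
ft_force: [-3.4, -13.3, 8.4]
width: 0.0095
```

Call:
step_arm(
  steps=[
    [0.05,-0.08,0,0],
    [0.11,-0.17,0,0],
    [0.16,-0.25,0,0],
    [0.19,-0.29,0,0],
    [0.19,-0.29,0,0],
    [0.19,-0.29,0,0],
    [0.19,-0.29,0,0],
    [0.19,-0.29,0,0],
  ],
)

```text
clock: 18.7
ee_pos: [0.5515, 0.1187, 0.0805]
ee_rot: [3.133, 0.006, 0.562]
ft_force: [-4.6, -22.7, 9.1]
width: 0.0094
```

```bash
python3 - <<'E'
from h import *
st();i=camera_info("wrist");a=snapshot("wrist");np.savez("w9.npz",a=a,**i);cv2.imwrite("pics/w9.png",a);st()
E
```

```text
18.7 [0.5515 0.1187 0.0805] [3.1328 0.0063 0.5625] [ -4.6 -22.7   9.1] 0.0094
18.75 [0.5515 0.1187 0.0806] [3.1328 0.0063 0.5625] [ -3.9 -21.6   9.3] 0.0098
```

View pics/w9.png

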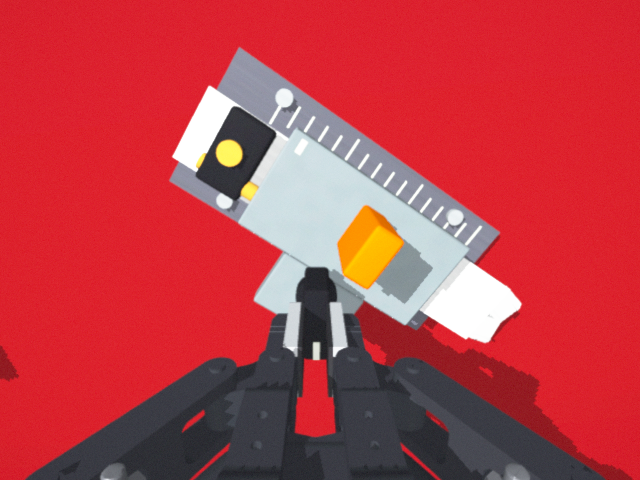

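Call:
step_arm(
  steps=[
    [0,0,0,5],
    [0,0,0,10],
    [0,0,0,15],
    [0,0,0,20],
    [0,0,0,25],
    [0,0,0,30],
    [0,0,0,35],
    [0,0,0,40],
  ],
)

```text
clock: 19.42
ee_pos: [0.5516, 0.1185, 0.0805]
ee_rot: [3.13, -0.001, -0.139]
ft_force: [-3.8, -23.1, 8.5]
width: 0.0093
```

Call:
step_arm(
  steps=[
    [0,0,0,5],
    [0,0,0,10],
    [0,0,0,15],
    [0,0,0,20],
    [0,0,0,25],
    [0,0,0,30],
    [0,0,0,35],
    [0,0,0,39],
  ],
)

```text
clock: 20.08
ee_pos: [0.5514, 0.1182, 0.0805]
ee_rot: [3.132, -0.008, -0.819]
ft_force: [-4.7, -25.0, 9.0]
width: 0.0095
```

Call:
step_arm(
  steps=[
    [0,0,0,0],
    [0,0,0,0],
    [0,0,0,0],
    [0,0,0,0],
    [0,0,0,0],
    [0,0,0,0],
    [0,0,0,0],
    [0,0,0,0],
  ],
)

```text
clock: 20.75
ee_pos: [0.5514, 0.1182, 0.0805]
ee_rot: [3.133, -0.008, -0.815]
ft_force: [-4.9, -25.3, 9.0]
width: 0.0093
```

```bash
python3 - <<'E'
from h import *
o=observe();print(o["torque"],o["joint_pos"]);i=camera_info("wrist");a=snapshot("wrist");np.savez("w10.npz",a=a,**i);cv2.imwrite("pics/w10.png",a);st()
E
```

```text
[-4.25719142  0.76815343  0.10496007] [ 0.01589065  0.22362945  1.86799274 -0.01394089  1.05122718  2.40885104]
20.8 [0.5514 0.1182 0.0805] [ 3.1325 -0.0081 -0.8152] [ -4.  -24.4   8.6] 0.0096
```

View pics/w10.png

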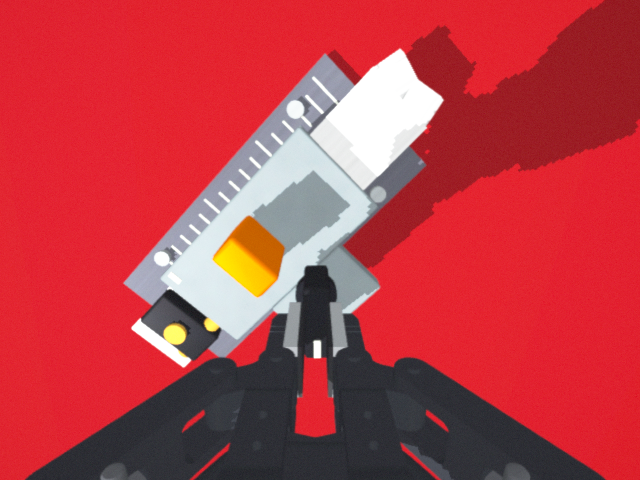

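Call:
step_arm(
  steps=[
    [0.05,0.05,0,0],
    [0.1,0.1,0,0],
    [0.15,0.15,0,0],
    [0.2,0.2,0,0],
    [0.25,0.24,0,0],
    [0.25,0.24,0,0],
    [0.25,0.24,0,0],
    [0.25,0.24,0,0],
  ],
)

```text
clock: 21.47
ee_pos: [0.5513, 0.1177, 0.0804]
ee_rot: [3.137, -0.004, -0.816]
ft_force: [-4.5, -12.9, 7.6]
width: 0.0094
```

Call:
step_arm(
  steps=[
    [0.05,0.05,0,0],
    [0.1,0.1,0,0],
    [0.14,0.13,0,0],
    [0.14,0.13,0,0],
    [0.14,0.13,0,0],
    [0.14,0.13,0,0],
    [0.14,0.13,0,0],
    [0.14,0.13,0,0],
  ],
)

```text
clock: 22.13
ee_pos: [0.5512, 0.1175, 0.0804]
ee_rot: [3.14, -0.002, -0.817]
ft_force: [-3.9, -5.6, 6.3]
width: 0.0094
```

Call:
step_arm(
  steps=[
    [0,0,0,0],
    [0,0,0,0],
    [0,0,0,0],
    [0,0,0,0],
    [0,0,0,0],
    [0,0,-1.5,0],
    [0,0,-3.5,0],
    [0,0,-5,0],
  ],
  fingers=2.5,
)

```text
clock: 22.8
ee_pos: [0.551, 0.1189, 0.1304]
ee_rot: [-3.141, 0.0, -0.817]
ft_force: [-0.0, 0.5, 0.5]
width: 0.0253
```

Call:
step_arm(
  steps=[
    [-1,0,-2,0],
    [-3,0,-4,0],
    [-5,0,-6,0],
    [-6,0,-7,0],
    [-6,0,-7,0],
    [-6,0,-7,0],
    [-6,0,-7,0],
    [-6,0,-7,0],
  ],
)

```text
clock: 23.47
ee_pos: [0.5096, 0.1618, 0.1979]
ee_rot: [3.139, 0.002, -0.818]
ft_force: [-0.1, -0.3, -0.7]
width: 0.0254
```

```bash
python3 - <<'E'
from h import *
st();i=camera_info("wrist");a=snapshot("wrist");np.savez("w11.npz",a=a,**i);cv2.imwrite("pics/w11.png",a)
lm("wrist","carriage","clamp_grip","grip_post");st()
E
```

```text
23.47 [0.5096 0.1618 0.1979] [ 3.1393e+00  1.5000e-03 -8.1840e-01] [-0.1 -0.3 -0.7] 0.0254
wrist carriage [([0.3632, -0.1204, -0.0025], 0.82), ([0.5881, 0.1147, 0.0263], 0.74), ([0.5924, 0.1159, 0.0819], 0.38)]
wrist clamp_grip [([0.5509, 0.117, 0.079], 0.68)]
wrist grip_post [([0.5907, 0.1187, 0.0845], 0.88)]
23.67 [0.5099 0.162  0.1987] [ 3.1404e+00  9.0000e-04 -8.1830e-01] [-0.  -0.1  0.1] 0.025
```

View pics/w11.png

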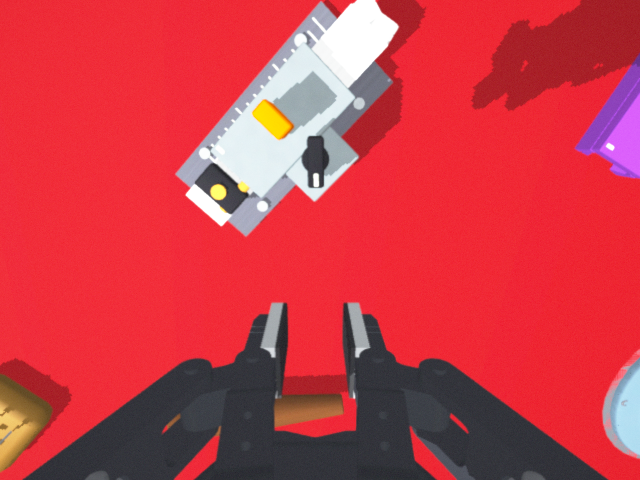

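```bash
python3 - <<'E'
from h import *
o=np.array([.5893,.1178]);ex=np.array([.0159,1]);ey=np.array([-1,.0159])
X=np.arange(46,72,1)
for f in("w8","w9","w10","w11"):
    d=np.load(f+".npz");i={k:d[k] for k in d if k!="a"};a=d["a"].mean(2)
    P=np.c_[o+X[:,None]/1e3*ex+ey*.002,np.full(len(X),.056)]
    q=w2px(i,P).astype(np.float32);print(f,cv2.remap(a.astype(np.float32),q[:,0],q[:,1],1).ravel().astype(int).tolist())
E
```

```text
w8 [254, 255, 255, 251, 242, 241, 242, 242, 241, 242, 242, 242, 240, 166, 45, 53, 63, 64, 67, 64, 51, 51, 89, 186, 203, 203]
w9 [217, 217, 217, 216, 216, 216, 219, 223, 222, 224, 225, 225, 225, 168, 34, 42, 53, 53, 55, 52, 39, 39, 99, 196, 197, 198]
w10 [231, 231, 230, 231, 230, 231, 231, 218, 92, 33, 30, 32, 32, 36, 45, 65, 72, 74, 75, 71, 44, 40, 69, 115, 171, 203]
w11 [238, 237, 238, 237, 237, 237, 237, 239, 244, 245, 244, 222, 118, 50, 45, 54, 64, 66, 67, 63, 51, 52, 104, 174, 202, 206]
```

```bash
python3 - <<'E'
from h import *
o=np.array([.5893,.1178]);ex=np.array([.0159,1]);ey=np.array([-1,.0159])
X=np.arange(38,70,1.)
for f in("w8","w9","w10","w11"):
    d=np.load(f+".npz");i={k:d[k] for k in d if k!="a"};a=d["a"].astype(np.float32)
    for y in(.010,.012,.014):
        P=np.c_[o+X[:,None]/1e3*ex+ey*y,np.full(len(X),.0545)]
        q=w2px(i,P).astype(np.float32);s=cv2.remap(a,q[:,0],q[:,1],1)[:,0]
        r=X[(s[:,2]-s[:,0]>80)];print(f,y,r.min() if len(r) else None,r.max() if len(r) else None,len(r))
E
```

```text
w8 0.01 46.0 60.0 15
w8 0.012 46.0 60.0 15
w8 0.014 46.0 60.0 15
w9 0.01 54.0 60.0 7
w9 0.012 55.0 60.0 6
w9 0.014 55.0 60.0 6
w10 0.01 55.0 60.0 6
w10 0.012 55.0 61.0 7
w10 0.014 55.0 60.0 6
w11 0.01 55.0 60.0 6
w11 0.012 55.0 61.0 7
w11 0.014 54.0 60.0 7
```

```bash
python3 -c "
from station import *
print(close_job())"
```

```text
the job is handed in; nothing more can be done
None
```

The grey carriage is on the rail and clamped home against the stop, and I handed the job in at about 24 s of the 72 s allowed. No verdict was reported.

- **Threading:** I gripped the orange post, slid the carriage on from the open end with the knob side towards the robot, and pressed the plunger to its hard end at about 14 N. The knob was still loose at that point.
- **Clamping:** I let the carriage back out, gripped the knob and pushed it home again at about 22–25 N. I then turned the knob 79° clockwise, eased the push to about 6 N, released it and backed away.

**Last checks, after release:**
- **Plunger:** The exposed length went from about 15 mm when free to 6–7 mm. That is about 8 mm pressed in, the same as while I held it.
- **Clamp:** The knob bar stayed where I turned it, at about 1.44 rad by my estimate. The start angle behind that estimate was judged by eye from the picture.
- **Arm and other objects:** The wrist force was near zero. I kept the arm away from the jar, the hammer and the chair foot.

**Disagreements:** A brightness profile across the gap between carriage and stop was inconclusive because of viewing-angle error, so I relied on the plunger length. The finger opening also read 2–3 mm under the true thickness of both grips, which caused no trouble.

I viewed 11 pictures, one over the budget of 10.

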